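# Open the sliding-lid hardware box

## Robot

A 7-joint arm with a two-finger parallel gripper is mounted at the origin on the work surface. World frame = base frame: x ahead of the robot, y to its left, z up, the work surface at z = 0. Lengths are in m, angles in rad, forces in N, time in s.
With the tool pointing down it reaches from about 0.4 to 0.85 m from the base axis. Payload 4.5 kg.
Tool frame: the origin (TCP) lies at the very end of the fingers, on their centre line; the grasp point (between the pads) lies 19 mm behind it; z points along the fingers, y is the line along which they close (so a half turn about z gives the same grasp; the last joint's range is limited). The gripper opens to 88 mm and grips with 3 to 60 N. Pads are 18 mm wide; open, the fingers measure 123 mm over their backs; the gripper's body (75 mm by 187 mm) begins 45 mm behind the grasp point.
Start: joints at [1.142, 0.689, -0.195, 1.565, 0.157, 0.902, -0.215], TCP at [0.279, -0.559, 0.239] pointing down, gripper open.
Joint ranges: [-3.01, 3.01], [-0.46, 2.08], [-1.47, 1.51], [0.13, 2.56], [-1, 4.14], [0.04, 2.09], [-2.66, 2.66]. Speed limits (rad/s): [2.57, 2.57, 3.14, 3.14, 3.14, 3.14, 3.14].

## Interface

Orientations are given as a unit quaternion [x, y, z, w].
In Python, from plant import r, eyes, nets gives the robot as it stands.
- The arm moves only by the shell command python3 -m pendant 'ROWS' [FORCE]. ROWS is JSON, a list of rows, each an object of numbers: "claw": the opening, from 0 (shut) to 1 (fully open); "dx", "dy", "dz": the shift along the world's x, y, z in mm; "twist": the turn about the world's z in rad. In form: [{"claw": .., "dx": .., "dy": .., "dz": .., "twist": ..}, ...]. A call has 1 to 8 rows; each row is the pose to reach, as a shift and turn from the pose commanded when the call began; what a row does not reach only later rows make up. A row lasts 1/10 s, in which the tool goes at most 50 mm and 8.59 degrees, less where a joint would pass 70% of its speed; a pose out of reach is approached as far as the arm can. A call with a gripper value outside its range is refused whole. The fingers move at their own pace and stop on an object; FORCE is the grip in N (left out, the last holds). Time passes only in rows, so rows that repeat a pose let the fingers close. It gives the time, the measured TCP pose, the force, the opening and the grip force at its end, in the units of the state.
- r.get_state(): the state, without advancing time (a new reading comes with each control period).
- eyes.snapshot(name): name is "scene" or "side" or "wrist"; returns (picture, depth): 384x512x3 uint8, blue, green, red; 384x512 float32, m along the optical axis (not along the pixel's ray), 0 where there is no reading.
- eyes.camera_info(name): a dict with "K" (3x3 intrinsics, pixels), "world_to_cam" (4x4, takes a point from world to camera coordinates); the wrist camera has in their place "T_tool_cam" (4x4, takes a point from camera to tool coordinates, whose origin is the TCP and whose axes are the flange's). Camera axes: x right, y down, z forward; pixel columns grow to the right and rows downward; lengths in m; the calibration is good to about 2 mm. A picture is of the moment at which its call begins: read the wrist's pose just before it. camera_info takes no time and is no camera call.
- r.finish_job(): hands the job in; it is judged then, once.
Trained networks look in the newest picture that a camera, given by its name, has taken for a name from the list of things; names that differ only in an ending like _2 or _b are one class to them, and where a whole thing is asked for, a point or a joint stands for the part that bears it (a point fixed in the world has none). Each returns a list of dicts, best first, with "confidence" (0 to 1); they miss things now and then, are a little off and sometimes report something else, mostly with a low value. They report only what shows in the picture. A call takes as long as a camera call. They do not tell look-alikes from the thing itself.
- nets.spot_in(camera, query): "box" ([left, top, width, height] as shares, 0 to 1, of the picture: columns of its width, rows of its height, round what is visible of it).
- nets.place_of(camera, query): "position" ([column, row] as shares, 0 to 1, of the picture: columns of its width, rows of its height: a listed point, or the origin of a listed thing).
The state is a dict: "clock": time; "q": joint angles; "qd": joint speeds; "joint_torque": joint torques, N m; "tool_pos": TCP position; "eef_rot": TCP orientation; "contact_force": force on the tool from outside, world axes, zero at the start; "moment": the same for the moment, N m; "opening": opening from 0.0 (shut) to 1.0 (fully open); "finger_force": force on a finger pad.
Only numpy, scipy, OpenCV 4.12 (cv2) and the standard library are available. Lean on these libraries where they do the work, as an engineer would, in place of code of your own. Each camera call takes 0.05 s, during which the arm holds its last target. There are 200 camera calls.

## Task

Open the longer of the two plywood hardware boxes on the bench, the one whose lid carries an upright rectangular fin: lift the finned end of the sliding lid over the stop lip and slide the lid out of its grooves on that side. Then lay the lid down gently, flat and fin up, in the middle of the black rubber mat. Leave the short box, the one with the round knob, shut.

Things in the scene. Friction and masses are not known exactly. Their poses are not given: they have to be found in the camera images.
- box: Longer box, fixed, 220 (x) by 128 (y) by 67 mm high; origin: centre of underside. Front is its -x end: the front wall's top is the stop lip, 56 mm up. Lid rests on ledges 48 mm up, 3 mm play all round. Rails over its rearmost 57 mm, 7 mm free above it: front end tilts up to 20 mm. Raise that end 8 mm or more (12 to 15 is good), then slide to -x by over 57 mm (75 is safe); then it is free.
- lid: Longer box's lid, loose, plywood 190 (x) by 108 (y) by 6 mm, 120 g, x and y along the box's. Origin: middle of the board, half-way through it. Fin near its front end: block 40 (x) by 18 (y) by 40 mm high, centred at x = -65 mm, y = 0, from 3 to 43 mm above the origin. Pinch it across y, best 28 mm above the origin so fingertips clear the board.
- mat: Black rubber mat lying fixed on the bench, 240 (its x) by 170 (its y) by 4 mm thick. Origin at the centre of its underside.
- short_lid: The lid of the short box (150 by 128 by 67 mm), which must stay shut: a board 120 by 108 by 6 mm with a round knob 30 mm across and 32 mm high. Origin in the middle of the board.
Mind the look-alikes: they are no part of the job. What is shaped like the lid but turquoise is not meant.

How it is judged:
By the outcome, as a careful person would: the job done as asked, in the order asked, and still so for the second after the job is handed in, with the robot touching nothing.
It also fails if it takes over 42 s, if anything falls off the work surface, if the arm or the gripper's body presses on something with over 40 N, if the wrist force passes 120 N, or if a joint passes its speed limit or range.

## Working session

There is one attempt and no reset: what is moved stays moved. The work goes in short steps, Python scripts to look and compute and a shell command to move; the robot and the scene stay as the last step left them, time stands still between calls to the robot, and variables do not carry over. Pictures are saved under pics/ and viewed, at most 10 in all, crops included, and the job is handed in when it is done.

```bash
mkdir -p pics; cat > h.py <<'E'
from plant import r, eyes, nets
import numpy as np, cv2
from scipy.spatial.transform import Rotation as R
def cam2world(name,st=None):
    i=eyes.camera_info(name)
    if name!="wrist": return np.array(i["K"]),np.linalg.inv(np.array(i["world_to_cam"]))
    T=np.eye(4);T[:3,:3]=R.from_quat(st["eef_rot"]).as_matrix();T[:3,3]=st["tool_pos"]
    return np.array(i["K"]),T@np.array(i["T_tool_cam"])
def cloud(name):
    st=r.get_state(); im,d=eyes.snapshot(name); K,T=cam2world(name,st)
    v,u=np.mgrid[:384,:512]
    P=np.stack([(u-K[0,2])/K[0,0]*d,(v-K[1,2])/K[1,1]*d,d],-1)@T[:3,:3].T+T[:3,3]
    P[d==0]=np.nan
    return im,P
E
python3 - <<'E'
from h import *
ims=[]
for n in ["scene","side"]:
    im,P=cloud(n); cv2.imwrite(f"pics/{n}.png",im); np.save(f"{n}.npy",P)
    for q in ["box","lid","mat","short_lid"]:
        for f in nets.place_of(n,q)[:3]:
            c=np.array(f["position"])*[512,384]; u,v=np.clip(c.astype(int),0,[511,383])
            print(n,q,c.round(),round(f["confidence"],2),P[v,u].round(3))
s=r.get_state();print(s["clock"],s["tool_pos"],s["eef_rot"],s["contact_force"])
E
```

```text
scene lid [121. 207.] 0.76 [ 0.258 -0.343  0.015]
scene lid [177. 272.] 0.68 [ 0.597 -0.284  0.054]
scene mat [358. 211.] 0.71 [0.592 0.275 0.008]
scene short_lid [267. 219.] 0.68 [0.54  0.    0.057]
side lid [253. 111.] 0.85 [ 0.593 -0.273  0.056]
side lid [372. 152.] 0.67 [ 0.258 -0.333  0.005]
side mat [130. 269.] 0.91 [0.599 0.276 0.005]
side short_lid [221. 184.] 0.64 [ 0.531 -0.001  0.054]
0.5 [ 0.27903316 -0.55926742  0.23873572] [ 9.73349172e-01  2.29328122e-01 -6.98909961e-06  3.35427707e-05] [-0.44393933 -0.34839381 -0.64006773]
```

View pics/scene.png

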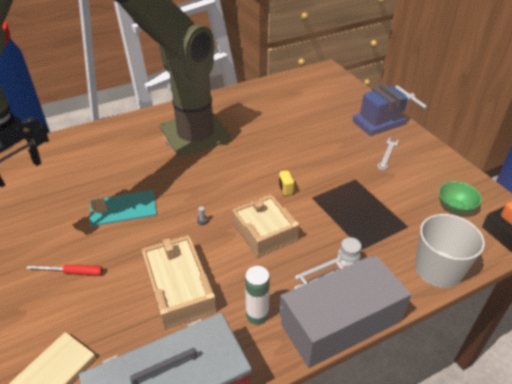

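View pics/side.png

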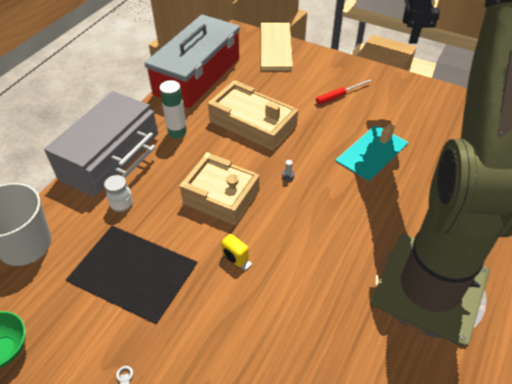

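The scene shows the finned long box at about (177,275), with its fin at (170,243) on the robot's side. The knob box is at (267,222), the mat at (358,211) and the turquoise decoy at (123,208). The side view agrees: fin at (272,112), mat at (132,272). Next I fit yaw and positions from the clouds.

```bash
python3 - <<'E'
from h import *
A={}
for n in ["scene","side"]:
    P=np.load(n+".npy"); im=cv2.imread(f"pics/{n}.png").astype(int)
    x,y,z=np.moveaxis(P,-1,0); g=im.max(-1)
    near=(abs(x-.595)<.16)&(abs(y+.28)<.13)
    f=near&(z>.076)&(z<.12); b=near&(z>.045)&(z<.075)
    m=(abs(x-.595)<.16)&(abs(y-.275)<.16)&(z<.02)&(g<60)
    for k,s in [("fin",f),("box",b),("mat",m)]:
        mk=s.astype(np.uint8)
        nn,l,st,_=cv2.connectedComponentsWithStats(mk); 
        if nn<2: print(n,k,"none");continue
        s=l==1+st[1:,4].argmax(); q=P[s]; A.setdefault(k,[]).append(q)
        print(n,k,len(q),"mean",q.mean(0).round(3),"zmax",q[:,2].max().round(3),"zmed",np.median(q[:,2]).round(3),"rect",cv2.minAreaRect((q[:,:2]*1000).astype(np.float32)))
E
```

```text
scene fin 132 mean [ 0.541 -0.282  0.093] zmax 0.1 zmed 0.095 rect ((536.0888061523438, -281.6058654785156), (18.110145568847656, 44.353179931640625), 85.13729858398438)
scene box 3797 mean [ 0.614 -0.289  0.059] zmax 0.075 zmed 0.057 rect ((599.797119140625, -287.1390075683594), (128.28831481933594, 225.09552001953125), 84.79248809814453)
scene mat 5 mean [0.66  0.265 0.005] zmax 0.006 zmed 0.006 rect ((659.4625854492188, 265.1918029785156), (3.8802855014801025, 17.772857666015625), 69.98126220703125)
side fin 132 mean [ 0.533 -0.277  0.089] zmax 0.098 zmed 0.091 rect ((534.7047729492188, -280.1344299316406), (22.125417709350586, 40.18971633911133), 85.41136169433594)
side box 2570 mean [ 0.603 -0.281  0.056] zmax 0.075 zmed 0.054 rect ((599.9322509765625, -286.9460754394531), (138.9165496826172, 224.25924682617188), 84.68360900878906)
side mat 6620 mean [0.587 0.284 0.004] zmax 0.01 zmed 0.004 rect ((591.8182373046875, 280.13079833984375), (236.4746856689453, 166.67039489746094), 2.836879014968872)
```

Both cameras agree. The box is at (600,-287) mm with yaw about -5.2°, the fin at (535,-281) with its top near 95 mm, and the mat at (592,280) with yaw about 2.8°. The tool needs a twist of -0.553.

```bash
python3 -m pendant '[{"claw":0.5,"dx":256,"dy":278,"dz":-40,"twist":-0.553},{"claw":0.5,"dx":256,"dy":278,"dz":-40,"twist":-0.553},{"claw":0.5,"dx":256,"dy":278,"dz":-40,"twist":-0.553},{"claw":0.5,"dx":256,"dy":278,"dz":-40,"twist":-0.553},{"claw":0.5,"dx":256,"dy":278,"dz":-40,"twist":-0.553},{"claw":0.5,"dx":256,"dy":278,"dz":-40,"twist":-0.553},{"claw":0.5,"dx":256,"dy":278,"dz":-40,"twist":-0.553},{"claw":0.5,"dx":256,"dy":278,"dz":-40,"twist":-0.553}]' 20
python3 -m pendant '[{"claw":0.5,"dx":0,"dy":0,"dz":0,"twist":0},{"claw":0.5,"dx":0,"dy":0,"dz":0,"twist":0},{"claw":0.5,"dx":0,"dy":0,"dz":0,"twist":0}]'
python3 - <<'E'
from h import *
im,P=cloud("wrist"); cv2.imwrite("pics/w1.png",im)
x,y,z=np.moveaxis(P,-1,0); near=(abs(x-.6)<.15)&(abs(y+.287)<.1)
for k,s in [("fin",near&(z>.078)&(z<.12)&(abs(x-.535)<.05)&(abs(y+.281)<.04)),("top",near&(z>.088)&(z<.1)),("box",near&(z>.045)&(z<.075))]:
    q=P[s]
    if len(q)>5: print(k,len(q),q.mean(0).round(4),np.median(q[:,2]),q[:,2].max(),cv2.minAreaRect((q[:,:2]*1000).astype(np.float32)))
s=r.get_state(); print(s["clock"],s["tool_pos"],R.from_quat(s["eef_rot"]).as_matrix()[:,1],s["opening"],s["q"],s["contact_force"])
E
```

```text
clock: 1.3
tool_pos: [0.5383, -0.2763, 0.1984]
eef_rot: [0.999, -0.042, 0.001, -0.001]
contact_force: [-0.5, 0.3, -0.1]
opening: 0.5
finger_force: 0.0
clock: 1.6
tool_pos: [0.5338, -0.2832, 0.1989]
eef_rot: [0.999, -0.046, -0.0, 0.001]
contact_force: [-0.0, -0.1, 0.4]
opening: 0.494
finger_force: 0.0
fin 1043 [ 0.5388 -0.2838  0.0921] 0.0925524681723579 0.0948792093791227 ((537.1131591796875, -283.5732727050781), (17.73128890991211, 39.51718521118164), 84.72994995117188)
top 988 [ 0.5378 -0.2838  0.0926] 0.09262796856116176 0.0948792093791227 ((537.1298217773438, -283.5023193359375), (17.621259689331055, 39.52876281738281), 85.19735717773438)
box 31096 [ 0.6008 -0.2894  0.0539] 0.05289443823917789 0.07489739129894352 ((588.723388671875, -288.3979797363281), (128.74285888671875, 195.27659606933594), 84.77815246582031)
1.65 [ 0.53369323 -0.28337927  0.19896073] [-0.09330018 -0.99563698  0.00144114] 0.4980506720277041 [ 0.40014255  0.70654814  0.01909676  1.67866841 -0.01581176  0.75660294
 -1.23806527] [0.12713993 0.33586742 0.16831508]
```

View pics/w1.png

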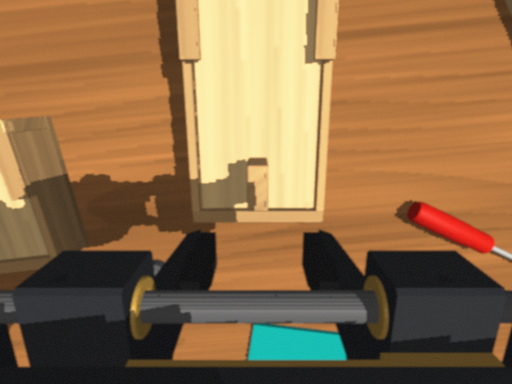

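The wrist view shows the fin at (258,185) in the open front part, between the fingers, with the tool square to it. It measures (537,-283.5). I descend to TCP z = 60 and pinch.

```bash
python3 -m pendant '[{"claw":0.5,"dx":3,"dy":0,"dz":-50,"twist":0},{"claw":0.5,"dx":3,"dy":0,"dz":-90,"twist":0},{"claw":0.5,"dx":3,"dy":0,"dz":-120,"twist":0},{"claw":0.5,"dx":3,"dy":0,"dz":-137,"twist":0},{"claw":0.5,"dx":3,"dy":0,"dz":-137,"twist":0},{"claw":0.5,"dx":3,"dy":0,"dz":-137,"twist":0}]' 25
python3 -m pendant '[{"claw":0.1,"dx":0,"dy":0,"dz":0,"twist":0},{"claw":0.1,"dx":0,"dy":0,"dz":0,"twist":0},{"claw":0.1,"dx":0,"dy":0,"dz":0,"twist":0},{"claw":0.1,"dx":0,"dy":0,"dz":0,"twist":0},{"claw":0.1,"dx":0,"dy":0,"dz":0,"twist":0},{"claw":0.1,"dx":0,"dy":0,"dz":0,"twist":0}]' 25
```

```text
clock: 2.25
tool_pos: [0.5376, -0.2827, 0.0622]
eef_rot: [0.999, -0.046, 0.0, 0.0]
contact_force: [-0.6, 0.2, -0.6]
opening: 0.501
finger_force: 0.0
clock: 2.85
tool_pos: [0.5385, -0.2816, 0.0626]
eef_rot: [0.999, -0.045, 0.001, 0.0]
contact_force: [-1.2, 0.6, 5.9]
opening: 0.201
finger_force: 25.0
```

Gripped: the opening of 17.7 mm matches the 18 mm fin. I lift the front, then check.

```bash
python3 -m pendant '[{"claw":0.1,"dx":0,"dy":0,"dz":3,"twist":0},{"claw":0.1,"dx":0,"dy":0,"dz":6,"twist":0},{"claw":0.1,"dx":0,"dy":0,"dz":9,"twist":0},{"claw":0.1,"dx":0,"dy":0,"dz":12,"twist":0},{"claw":0.1,"dx":0,"dy":0,"dz":13,"twist":0},{"claw":0.1,"dx":0,"dy":0,"dz":13,"twist":0},{"claw":0.1,"dx":0,"dy":0,"dz":13,"twist":0}]' 35
python3 - <<'E'
from h import *
im,P=cloud("side"); cv2.imwrite("pics/s2.png",cv2.resize(im[60:180,180:330],None,fx=4,fy=4))
im,P=cloud("wrist"); cv2.imwrite("pics/w2.png",im)
x,y,z=np.moveaxis(P,-1,0)
c=np.array([.6,-.288]);u=np.array([.9959,-.0906]);v=np.array([.0906,.9959])
D=P[...,:2]-c; a=D@u*1000;b=D@v*1000
for lo in range(-110,80,15):
    m=(a>lo)&(a<lo+15)&(abs(b)>14)&(abs(b)<40)&(z<.09)
    if m.sum()>20: print(lo,m.sum(),np.median(z[m]).round(4))
E
```

```text
clock: 3.55
tool_pos: [0.538, -0.2811, 0.0746]
eef_rot: [0.999, -0.045, -0.0, -0.0]
contact_force: [1.3, -0.1, -3.2]
opening: 0.201
finger_force: 35.0
-80 150 0.0648
-65 2341 0.0646
-50 2728 0.0637
-35 2907 0.063
-20 3102 0.0623
-5 3371 0.0615
10 3563 0.0608
25 3800 0.0601
40 4075 0.0594
```

View pics/s2.png

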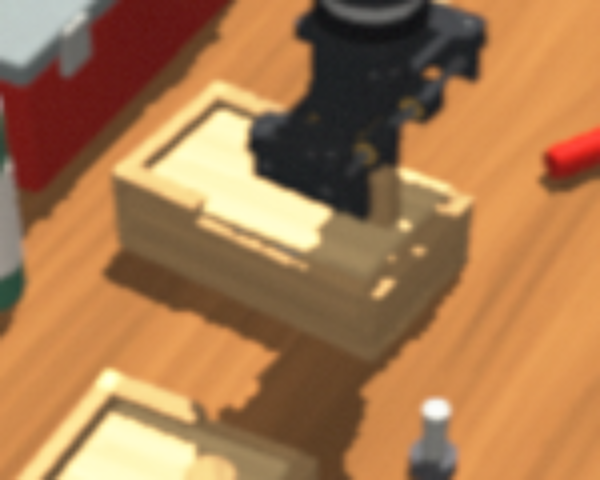

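The crop shows the lid in the grip with its front end raised. The wrist depth puts the lid top at 65 mm at the front (underside about 59, above the 56 mm lip), sloping to 59 at the rear. Now I slide it 80 mm to the box's -x.

```bash
python3 -m pendant '[{"claw":0.1,"dx":-10,"dy":1,"dz":1,"twist":0},{"claw":0.1,"dx":-22,"dy":2,"dz":1,"twist":0},{"claw":0.1,"dx":-34,"dy":3,"dz":1,"twist":0},{"claw":0.1,"dx":-46,"dy":4,"dz":1,"twist":0},{"claw":0.1,"dx":-58,"dy":5,"dz":1,"twist":0},{"claw":0.1,"dx":-70,"dy":6.5,"dz":1,"twist":0},{"claw":0.1,"dx":-82,"dy":7.5,"dz":1,"twist":0},{"claw":0.1,"dx":-82,"dy":7.5,"dz":1,"twist":0}]' 35
python3 - <<'E'
from h import *
im,P=cloud("side"); cv2.imwrite("pics/s3.png",cv2.resize(im[60:200,180:350],None,fx=4,fy=4))
print(r.get_state()["tool_pos"])
E
```

```text
clock: 4.45
tool_pos: [0.453, -0.2739, 0.076]
eef_rot: [0.999, -0.046, -0.002, -0.0]
contact_force: [0.8, -0.6, -1.0]
opening: 0.201
finger_force: 35.0
[ 0.45483076 -0.27402169  0.07610578]
```

View pics/s3.png

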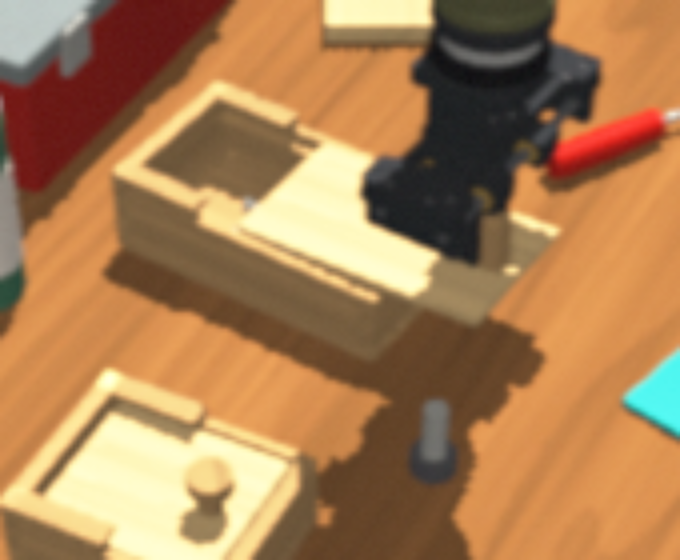

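The rear edge of the lid has passed the rails, and the knob box is untouched. Now I lift straight up.

```bash
python3 -m pendant '[{"claw":0.1,"dx":0,"dy":0,"dz":5,"twist":0},{"claw":0.1,"dx":0,"dy":0,"dz":15,"twist":0},{"claw":0.1,"dx":0,"dy":0,"dz":30,"twist":0},{"claw":0.1,"dx":0,"dy":0,"dz":50,"twist":0},{"claw":0.1,"dx":0,"dy":0,"dz":72,"twist":0},{"claw":0.1,"dx":0,"dy":0,"dz":94,"twist":0},{"claw":0.1,"dx":0,"dy":0,"dz":112,"twist":0},{"claw":0.1,"dx":0,"dy":0,"dz":120,"twist":0}]' 35
python3 -m pendant '[{"claw":0.1,"dx":2,"dy":15,"dz":0,"twist":0},{"claw":0.1,"dx":6,"dy":40,"dz":0,"twist":0.02},{"claw":0.1,"dx":10,"dy":72,"dz":0,"twist":0.04},{"claw":0.1,"dx":14,"dy":107,"dz":0,"twist":0.06},{"claw":0.1,"dx":18,"dy":142,"dz":0,"twist":0.08},{"claw":0.1,"dx":23,"dy":177,"dz":0,"twist":0.1},{"claw":0.1,"dx":28,"dy":212,"dz":0,"twist":0.12},{"claw":0.1,"dx":33,"dy":247,"dz":0,"twist":0.14}]'
python3 -m pendant '[{"claw":0.1,"dx":5,"dy":35,"dz":0,"twist":0},{"claw":0.1,"dx":10,"dy":70,"dz":0,"twist":0},{"claw":0.1,"dx":15,"dy":105,"dz":0,"twist":0},{"claw":0.1,"dx":20,"dy":140,"dz":0,"twist":0},{"claw":0.1,"dx":25,"dy":175,"dz":0,"twist":0},{"claw":0.1,"dx":30,"dy":210,"dz":0,"twist":0},{"claw":0.1,"dx":34,"dy":240,"dz":0,"twist":0},{"claw":0.1,"dx":37,"dy":265,"dz":0,"twist":0}]'
python3 -m pendant '[{"claw":0.1,"dx":2,"dy":20,"dz":0,"twist":0},{"claw":0.1,"dx":2,"dy":34,"dz":0,"twist":0},{"claw":0.1,"dx":2,"dy":39,"dz":0,"twist":0},{"claw":0.1,"dx":2,"dy":39,"dz":0,"twist":0},{"claw":0.1,"dx":2,"dy":39,"dz":0,"twist":0},{"claw":0.1,"dx":2,"dy":39,"dz":0,"twist":0}]'
python3 - <<'E'
from h import *
for n in ["side","wrist"]:
    im,P=cloud(n); cv2.imwrite(f"pics/{n}4.png",im); np.save(n+"4.npy",P)
s=r.get_state();print(s["tool_pos"],R.from_quat(s["eef_rot"]).as_matrix()[:,1])
W=np.load("wrist4.npy"); x,y,z=np.moveaxis(W,-1,0)
for a in range(500,700,20):
    m=(x*1000>a)&(x*1000<a+20)&(abs(y-.28)<.04)&(z>.15)&(z<.23)
    if m.sum()>30: print(a,m.sum(),np.median(z[m]).round(4))
m=(z>.16)&(z<.23)&(x>.44)&(x<.8); q=W[m]
print(cv2.minAreaRect((q[:,:2]*1000).astype(np.float32)))
E
```

```text
clock: 5.3
tool_pos: [0.4574, -0.2742, 0.1982]
eef_rot: [0.999, -0.045, 0.002, 0.001]
contact_force: [0.5, 0.5, -1.1]
opening: 0.203
finger_force: 35.0
clock: 6.1
tool_pos: [0.4881, -0.0238, 0.1949]
eef_rot: [1.0, 0.026, -0.001, -0.0]
contact_force: [1.1, -0.4, -2.1]
opening: 0.198
finger_force: 35.0
clock: 6.9
tool_pos: [0.5242, 0.2417, 0.1945]
eef_rot: [1.0, 0.026, -0.001, -0.0]
contact_force: [0.6, 0.5, -1.9]
opening: 0.201
finger_force: 35.0
clock: 7.5
tool_pos: [0.5282, 0.2756, 0.1958]
eef_rot: [1.0, 0.024, -0.0, 0.001]
contact_force: [-0.0, 0.1, -1.6]
opening: 0.203
finger_force: 35.0
[0.52826185 0.27609562 0.19585158] [ 4.82077402e-02 -9.98837163e-01  5.79058939e-04]
500 76 0.2266
520 5277 0.2104
540 7655 0.1853
560 6149 0.184
580 6755 0.183
600 7406 0.1821
620 8162 0.1811
640 2261 0.1805
((576.6826171875, 276.67584228515625), (138.1428985595703, 108.78144836425781), 2.9257538318634033)
```

View pics/side4.png

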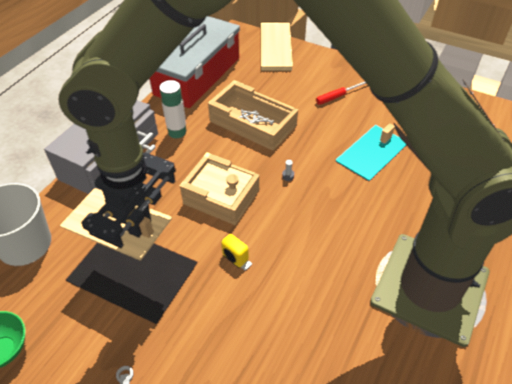

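View pics/wrist4.png

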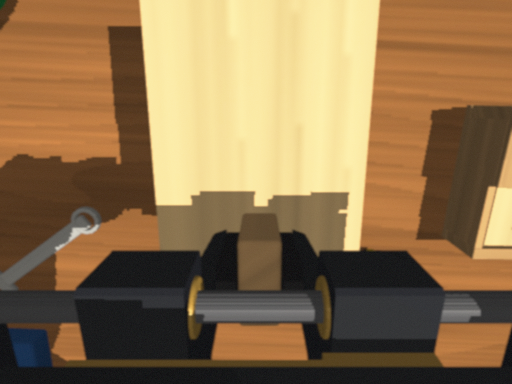

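The lid hangs above the mat, fin up, tilted about 2.7° (rear low), at yaw 2.9°. Both the short box and the turquoise decoy are where they were. The lid's rear edge should touch at TCP z of about 27 and lie flat at about 19.5.

```bash
python3 -m pendant '[{"claw":0.1,"dx":0,"dy":2,"dz":-15,"twist":0},{"claw":0.1,"dx":0,"dy":2,"dz":-45,"twist":0},{"claw":0.1,"dx":0,"dy":2,"dz":-80,"twist":0},{"claw":0.1,"dx":0,"dy":2,"dz":-112,"twist":0},{"claw":0.1,"dx":0,"dy":2,"dz":-138,"twist":0},{"claw":0.1,"dx":0,"dy":2,"dz":-153,"twist":0},{"claw":0.1,"dx":0,"dy":2,"dz":-160,"twist":0},{"claw":0.1,"dx":0,"dy":2,"dz":-160,"twist":0}]' 25
python3 -m pendant '[{"claw":0.1,"dx":0,"dy":0,"dz":-3,"twist":0},{"claw":0.1,"dx":0,"dy":0,"dz":-5,"twist":0},{"claw":0.1,"dx":0,"dy":0,"dz":-7,"twist":0},{"claw":0.1,"dx":0,"dy":0,"dz":-9,"twist":0},{"claw":0.1,"dx":0,"dy":0,"dz":-10.5,"twist":0},{"claw":0.1,"dx":0,"dy":0,"dz":-12,"twist":0},{"claw":0.1,"dx":0,"dy":0,"dz":-12,"twist":0}]' 15
```

```text
clock: 8.4
tool_pos: [0.5281, 0.279, 0.0355]
eef_rot: [1.0, 0.025, -0.0, 0.0]
contact_force: [-0.4, -0.1, -1.5]
opening: 0.204
finger_force: 25.0
clock: 9.1
tool_pos: [0.5281, 0.2793, 0.0237]
eef_rot: [1.0, 0.025, 0.0, -0.0]
contact_force: [-0.7, 0.3, -0.0]
opening: 0.2
finger_force: 15.0
```

Rear contact has just begun. I continue slowly until the front carries load.

```bash
python3 -m pendant '[{"claw":0.1,"dx":0,"dy":0,"dz":-1,"twist":0},{"claw":0.1,"dx":0,"dy":0,"dz":-2,"twist":0},{"claw":0.1,"dx":0,"dy":0,"dz":-3,"twist":0},{"claw":0.1,"dx":0,"dy":0,"dz":-3.5,"twist":0},{"claw":0.1,"dx":0,"dy":0,"dz":-3.5,"twist":0},{"claw":0.1,"dx":0,"dy":0,"dz":-3.5,"twist":0}]' 10
python3 - <<'E'
from h import *
im,W=cloud("wrist"); x,y,z=np.moveaxis(W,-1,0)
for a in range(520,700,20):
    m=(x*1000>a)&(x*1000<a+20)&(abs(y-.28)<.04)&(z<.02)&(abs(y-.278)>.02)
    if m.sum()>30: print(a,m.sum(),np.median(z[m]).round(4))
E
```

```text
clock: 9.7
tool_pos: [0.5281, 0.2792, 0.0202]
eef_rot: [1.0, 0.025, -0.0, 0.0]
contact_force: [-1.3, -0.6, -0.0]
opening: 0.201
finger_force: 10.0
520 1715 0.0103
540 2805 0.0101
560 3112 0.0098
580 3452 0.0096
600 3885 0.0094
620 4319 0.0092
640 889 0.009
```

```bash
python3 -m pendant '[{"claw":0.1,"dx":0,"dy":0,"dz":-1,"twist":0},{"claw":0.1,"dx":0,"dy":0,"dz":-1.3,"twist":0},{"claw":0.1,"dx":0,"dy":0,"dz":-1.3,"twist":0},{"claw":0.25,"dx":0,"dy":0,"dz":-1.3,"twist":0},{"claw":0.4,"dx":0,"dy":0,"dz":-1.3,"twist":0},{"claw":0.5,"dx":0,"dy":0,"dz":-1.3,"twist":0},{"claw":0.5,"dx":0,"dy":0,"dz":-1.3,"twist":0},{"claw":0.5,"dx":0,"dy":0,"dz":-1.3,"twist":0}]' 5
python3 -m pendant '[{"claw":0.5,"dx":0,"dy":0,"dz":10,"twist":0},{"claw":0.5,"dx":0,"dy":0,"dz":30,"twist":0},{"claw":0.5,"dx":0,"dy":0,"dz":60,"twist":0},{"claw":0.5,"dx":0,"dy":0,"dz":100,"twist":0},{"claw":0.5,"dx":-20,"dy":0,"dz":140,"twist":0},{"claw":0.5,"dx":-50,"dy":0,"dz":170,"twist":0},{"claw":0.5,"dx":-50,"dy":0,"dz":180,"twist":0},{"claw":0.5,"dx":-50,"dy":0,"dz":180,"twist":0}]'
python3 - <<'E'
from h import *
im,P=cloud("side"); cv2.imwrite("pics/side5.png",im)
im,W=cloud("wrist"); z=W[...,2]
m=(z>.0075)&(z<.013)&(abs(W[...,0]-.6)<.13)&(abs(W[...,1]-.28)<.1); q=W[m]
print(q.mean(0),cv2.minAreaRect((q[:,:2]*1000).astype(np.float32)),r.get_state()["clock"])
for a in range(500,700,30):
    k=m&(abs(W[...,0]*1000-a)<10)
    if k.sum(): print(a,np.median(z[k]).round(4))
E
```

```text
clock: 10.55
tool_pos: [0.5281, 0.2792, 0.019]
eef_rot: [1.0, 0.025, 0.0, 0.0]
contact_force: [-0.2, -0.0, 0.7]
opening: 0.499
finger_force: 0.0
clock: 11.35
tool_pos: [0.4789, 0.28, 0.2012]
eef_rot: [1.0, 0.025, 0.002, -0.001]
contact_force: [-0.1, -0.2, -0.4]
opening: 0.5
finger_force: 0.0
[0.57697611 0.27988718 0.00874902] ((569.9651489257812, 279.58258056640625), (148.0642852783203, 108.11451721191406), 2.918675184249878) 11.45
500 0.0088
530 0.0088
560 0.0087
590 0.0087
620 0.0086
650 0.0087
```

View pics/side5.png

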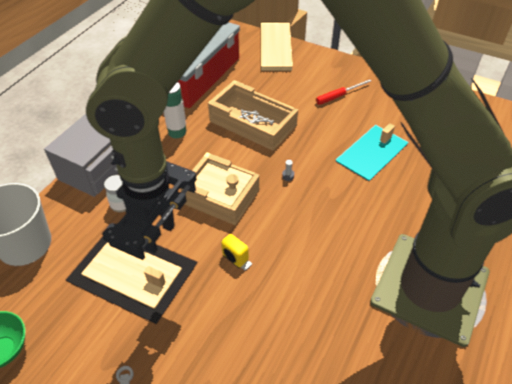

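The lid lies flat, fin up, centred on the mat at (137,275). The long box is open, the short box is shut and the arm is clear. I hand the job in.

```bash
python3 -c "
from plant import r
print(r.finish_job())"
```

```text
the job is handed in; nothing more can be done
None
```

The long box is open and its lid lies flat, fin up, in the middle of the mat; the short box stayed shut, and I handed the job in at about 11.5 s with the arm clear (no verdict was returned).

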